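Feed the offcut through the spark flap

TASK

Push the brown steel bar along the infeed deck with the fingertips, through the yellow gravity flap, until it has dropped wholly inside the green offcut box; then draw the fingers back out so that the flap swings fully shut behind it. Only push the bar, never lift or carry it, and leave the other things on the table where they are.

Things in the scene. Friction and masses are not known exactly. Their poses are not given: they have to be found in the camera images.
- chute: green steel offcut box with a raised infeed deck, fixed to the table, 114 mm high. Origin at table level in the middle of the mouth, straight under the flap's hinge; x points along the lane into the box, y left across the lane, z up. All x values of the other entries are in this frame
- deck_mid (a point): middle of the dark infeed deck's top, at x = -125 mm. The deck runs level from x = -250 to -6 mm, 30 mm above the table, between two side rails 104 mm apart (inside), whose tops are 44 mm above the table. At x = -6 mm it ends in a step down into the box
- box_in (a point): middle of the floor inside the box, at x = 110 mm. The floor is 5 mm above the table and runs from x = -6 to 220 mm, 138 mm wide. A bar pushed wholly over the step drops onto it, below the flap. The roof is a grille of 6 mm rods 25 mm apart, top 114 mm above the table
- header (a point): middle of the front edge of the header strip over the flap, at x = -2 mm; the strip is 110 to 114 mm above the table. The mouth below is 104 mm wide between posts (fronts at x = -2 mm). An upright finger is stopped by header and hinge; fingertips slanted forward and down reach in under them
- flap (a joint): yellow flap on a level hinge across the mouth at x = 0, 100 mm above the table; rad, 0 = hanging shut on its stop, growing as it swings into the box, up to 1.45; it cannot swing outward. 100 mm wide, 3 mm thick, 0.12 kg, no spring or latch: it falls shut by its weight. Shut, its lower edge is 18 mm above the deck; the bar itself pushes it open
- flap_edge (a point): the middle of the flap's rolled lower edge, 52 mm from its hinge
- bar_mid (a point): centre of the loose brown rusty steel bar, 40 mm wide, 150 long, 40 high, 0.35 to 0.65 kg, on the deck short of the flap, roughly along the lane (within 10 degrees); its y axis runs along its length. Its square ends push as flat faces. This point is 50 mm above the table on the deck, 25 mm on the box floor. Over the step its front dips, its rear rises up to 25 mm, then slides off too
- flat_bar: a loose dark flat steel offcut, 30 x 120 x 14 mm, lying on the table; bystander, origin at the centre of its underside
- set_square: a loose try square, about 172 x 100 x 16 mm, lying on the table; bystander
- cup: a loose steel cup, 91 mm high, standing on the table; bystander, origin at the centre of its foot
- gclamp: a loose blue G-clamp, 103 x 186 x 18 mm, lying on the table; bystander

How it is judged (in metres and radians):
On the way:
1. the bar, part-way through the mouth, holds the flap open (value of joint flap above 0.4 rad and x of bar_mid in the frame of chute between -0.06 and 0.06 m), for 0.2 s.
At the end, for the whole second after the job is handed in: The bar lies flat and at rest on the floor inside the box (its centre 67 to 160 mm beyond the mouth and less than 32 mm above the table), and the flap hangs shut (within 0.06 rad) and still (x of bar_mid in the frame of chute between 0.067 and 0.16 m and z of bar_mid in the frame of chute below 0.032 m and angle between bar_mid's own z axis and vertical below 0.12 rad and linear speed of bar below 0.02 m/s and value of joint flap below 0.06 rad and velocity of joint flap between -0.1 and 0.1 rad/s); the robot touches nothing.
It fails at once if the bar is lifted: its centre rises more than 18 mm above where it lay on the deck (height (world z) of bar_mid above 0.068 m).
It fails at once if the bar is tipped over (more than 0.7 rad) (angle between bar_mid's own z axis and vertical above 0.7 rad).
It fails at once if one of the bystanders (flat bar, try square, cup, G-clamp) is moved more than 25 mm (distance of any of flat_bar, set_square, cup, gclamp from where it was at the start of the episode above 0.025 m).
It also fails if it takes over 45 s, if anything falls off the work surface, if the arm or the gripper's body presses on something with over 40 N, if the wrist force passes 120 N, or if a joint passes its speed limit or range.

ROBOT

A 7-joint arm with a two-finger parallel gripper is mounted at the origin on a cart in front of the work surface, level with it; the furniture and walls round the work are solid. World frame = base frame: x ahead of the robot, y to its left, z up, the work surface at z = 0. Lengths are in mm, angles in rad, forces in N, time in s.
With the tool pointing down it reaches from about 425 to 875 mm from the base axis. Payload 4.7 kg.
Tool frame: the origin (TCP) lies between the finger pads; the fingertips stand 8 mm ahead of it and the grasp point (between the pads) lies 11 mm behind it; z points along the fingers, y is the line along which they close (so a half turn about z gives the same grasp; the last joint's range is limited). The gripper opens to 85 mm and grips with 20 to 120 N. Pads are 22 mm wide; open, the fingers measure 114 mm over their backs; the gripper's body (76 mm by 85 mm) begins 54 mm behind the grasp point. The pads swing forward as they close: fully open they stand 13 mm farther back than shut.
Start: joints at [1.179, 0.321, -0.07, 1.45, 0.023, 1.371, -0.057], TCP at [256.573, -597.239, 239.349] pointing down, gripper open.
Joint ranges: [-2.86, 2.86], [-0.3, 2.09], [-1.38, 1.24], [0.06, 2.45], [-1.56, 4.7], [0.09, 2.05], [-2.69, 2.69]. Speed limits (rad/s): [2.57, 2.57, 3.14, 3.14, 3.14, 3.14, 3.14].

INTERFACE

Orientations are given as [roll, pitch, yaw] about the fixed x, y, z axes, in that order (R = Rz(yaw) Ry(pitch) Rx(roll)).
In Python, from cell import env gives the robot as it stands.
- The arm moves only by the tool move_arm, never from a script. Its argument "steps" is a list of rows, each a list of 5 numbers: the closure, from -1 (fully open) to 1 (shut), then the shift along the world's x, y, z in mm, then the turn about the world's z in rad. In form: [[fingers, x, y, z, yaw], ...]. A call has 1 to 10 rows; each row is the pose to reach, as a shift and turn from the pose commanded when the call began; what a row does not reach only later rows make up. A row lasts 1/8 s, in which the tool goes at most 62.5 mm and 10.7 degrees, less where a joint would pass 70% of its speed; a pose out of reach is approached as far as the arm can. A call with a gripper value outside its range is refused whole. The fingers move at their own pace and stop on an object; "force" is the grip in N (left out, the last holds). Time passes only in rows, so rows that repeat a pose let the fingers close. It gives the time, the measured TCP pose, the force, the opening and the grip force at its end, in the units of the state.
- env.sense(): the state, without advancing time (a new reading comes with each control period).
- env.capture(name): name is "scene" or "top" or "wrist"; returns the picture (384x512x3 uint8, red, green, blue); there is no depth.
- env.camera_params(name): a dict with "fx", "fy", "cx", "cy" (pixels), "T" (4x4, takes a point from camera to world coordinates); the wrist camera has in their place "mount" (4x4, takes a point from camera to tool coordinates, whose origin is the TCP and whose axes are the flange's). Camera axes: x right, y down, z forward; pixel columns grow to the right and rows downward; lengths in mm; the calibration is good to about 2 mm. A picture is of the moment at which its call begins: read the wrist's pose just before it. camera_params takes no time and is no camera call.
- env.close_job(): hands the job in; it is judged then, once.
Trained networks look in the newest picture that a camera, given by its name, has taken for a name from the list of things; names that differ only in an ending like _2 or _b are one class to them, and where a whole thing is asked for, a point or a joint stands for the part that bears it (a point fixed in the world has none). Each returns a list of dicts, best first, with "conf" (0 to 1); they miss things now and then, are a little off and sometimes report something else, mostly with a low value. They report only what shows in the picture. A call takes as long as a camera call.
- env.find_in(camera, label): "box" ([centre column, centre row, width, height] in pixels, round what is visible of it).
- env.silhouettes(camera, label): "region" (384x512 bool, what is visible of it) and "box" ([centre column, centre row, width, height] in pixels, round what is visible of it).
The state is a dict: "time_s": time; "joint_positions": joint angles; "joint_vel": joint speeds; "joint_efforts": joint torques, N m; "tool_pos": TCP position; "orientation": TCP orientation; "force": force on the tool from outside, world axes, zero at the start; "ft_torque": the same for the moment, N m; "opening": finger opening in mm; "finger_force": force on a finger pad.
Only numpy, scipy, OpenCV 4.12 (cv2) and the standard library are available. Lean on these libraries where they do the work, as an engineer would, in place of code of your own. Each camera call takes 0.05 s, during which the arm holds its last target. There are 200 camera calls.

## Working session

There is one attempt and no reset: what is moved stays moved. The work goes in short steps, Python scripts to look and compute and a tool call to move; the robot and the scene stay as the last step left them, time stands still between calls to the robot, and variables do not carry over. Pictures are saved under pics/ and viewed, at most 10 in all, crops included, and the job is handed in when it is done.

Besides the shell and the picture viewer there is one more tool, called after ">>>" in YAML: its name, and indented under it one key for each argument. move_arm: Moves the arm, as the interface text tells. Its arguments: {"type":"object","properties":{"steps":{"type":"array","items":{"type":"array","items":{"type":"number"}}},"force":{"type":"number"}},"required":["steps"]}

```bash
mkdir -p pics; ls; python3 - <<'E'
from cell import env
import cv2,numpy as np
np.set_printoptions(precision=3,suppress=True)
ims=[]
for n in("scene","top"):
    im=env.capture(n); cv2.imwrite(f"pics/{n}0.png",im[:,:,::-1]); p=env.camera_params(n); print(n,p)
    for l in("chute","bar_mid","flap","flat_bar","set_square","cup","gclamp"):
        print(l,[(d["conf"],d["box"]) for d in env.find_in(n,l)][:2])
print(env.sense())
E
```

```text
pics
scene {'fx': 498.42719585061604, 'fy': 498.42719585061604, 'cx': 251.8612371663172, 'cy': 191.9136527593484, 'T': array([[  -0.883,   -0.353,    0.309,  119.104],
       [  -0.469,    0.658,   -0.589, 1061.048],
       [   0.005,   -0.665,   -0.747, 1156.288],
       [   0.   ,    0.   ,    0.   ,    1.   ]])}
chute [(0.74, [219.4, 203.8, 172.2, 70.7])]
bar_mid [(0.85, [255.8, 202.3, 54.1, 23.7])]
flap [(0.52, [219.7, 200.7, 1.5, 13.6])]
flat_bar []
set_square [(0.64, [314.7, 157.2, 55.8, 25.1])]
cup [(0.82, [255.5, 301.4, 31.8, 41.8])]
gclamp [(0.74, [219.9, 199.1, 6.1, 30.5]), (0.63, [196.5, 300.6, 60.2, 64.1])]
top {'fx': 480.13456872161004, 'fy': 480.13456872161004, 'cx': 261.4759277736871, 'cy': 188.17855626711435, 'T': array([[  -0.027,   -0.982,    0.189,  333.24 ],
       [  -1.   ,    0.024,   -0.016,  234.847],
       [   0.011,   -0.19 ,   -0.982, 1305.478],
       [   0.   ,    0.   ,    0.   ,    1.   ]])}
chute [(0.94, [239.3, 167.3, 119.6, 187.8])]
bar_mid [(0.6, [258.2, 200.4, 46.7, 54.3])]
flap [(0.62, [239.2, 164.8, 37.3, 18.0])]
flat_bar [(0.77, [333.4, 214.4, 45.1, 27.9])]
set_square [(0.86, [379.6, 217.2, 36.3, 63.5]), (0.68, [239.1, 171.2, 120.3, 184.6])]
cup [(0.85, [152.6, 259.4, 28.9, 32.7]), (0.55, [332.9, 212.6, 34.0, 24.1])]
gclamp [(0.91, [142.1, 206.5, 70.0, 41.0])]
{'time_s': 0.8, 'joint_positions': array([ 1.179,  0.321, -0.07 ,  1.45 ,  0.023,  1.371, -0.057]), 'joint_vel': array([-0.001, -0.001, -0.   ,  0.   , -0.001,  0.001,  0.   ]), 'joint_efforts': array([  0.   , -49.333,  -0.382, -31.456,   0.013,   0.001,   0.   ]), 'tool_pos': array([ 256.568, -597.263,  239.383]), 'orientation': array([3.141, 0.   , 0.406]), 'force': array([-0.171,  0.27 ,  0.215]), 'ft_torque': array([-0.003, -0.042,  0.008]), 'finger_force': 0.0, 'opening': 85.48735830174773}
```

```bash
python3 - <<'E'
import cv2
a=cv2.imread("pics/top0.png")[50:320,90:430]; cv2.imwrite("pics/t.png",cv2.resize(a,None,fx=2.2,fy=2.2,interpolation=2))
a=cv2.imread("pics/scene0.png")[120:350,120:400]; cv2.imwrite("pics/s.png",cv2.resize(a,None,fx=2.5,fy=2.5,interpolation=2))
E
```

```text
(no output)
```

View pics/t.png

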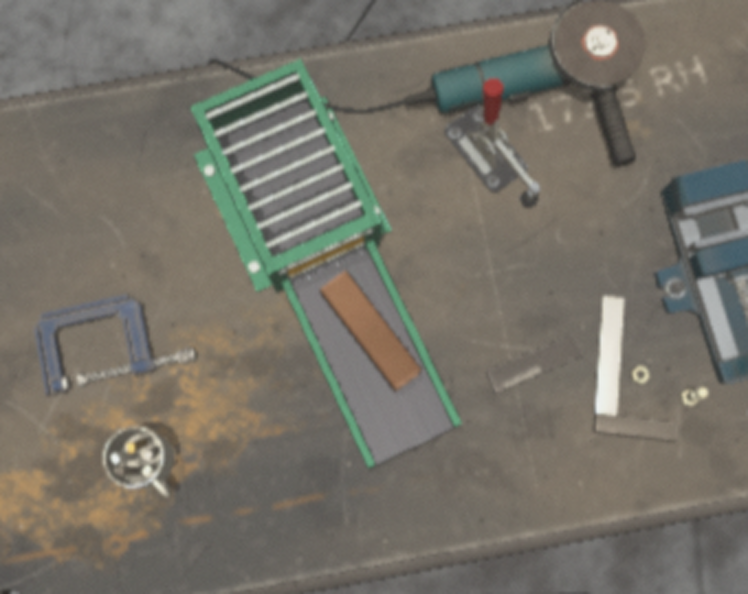

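View pics/s.png

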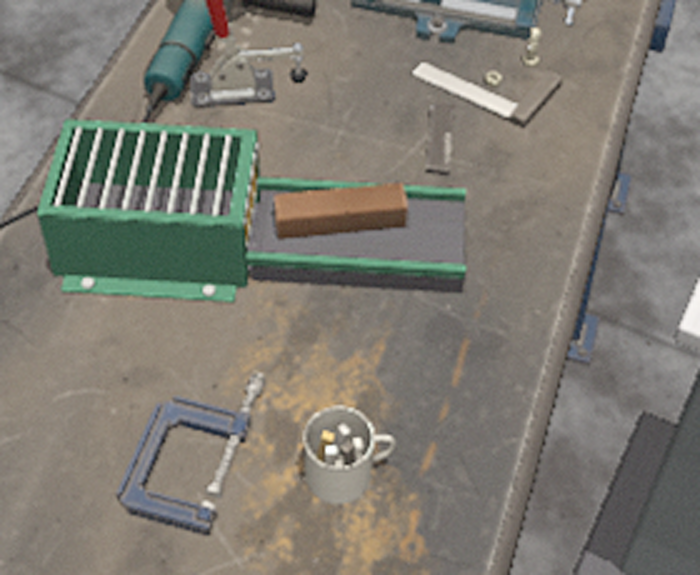

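Top view: the lane runs up and left, with the mouth at crop pixel (325,257) and the deck end at (415,445). The bar sits on the deck, yawed about 10°, with its rear end at (405,380). I'll zoom in for an accurate chute pose.

```bash
python3 - <<'E'
import cv2
a=cv2.imread("pics/top0.png")[140:265,195:310]; a=cv2.resize(a,None,fx=4.8,fy=4.8,interpolation=2)
for i in range(0,115,10): cv2.putText(a,str(195+i),(int(i*4.8),8),0,.3,(255,255,255),1); cv2.line(a,(int(i*4.8),8),(int(i*4.8),14),(255,255,255),1)
for i in range(0,125,10): cv2.putText(a,str(140+i),(0,int(i*4.8)+4),0,.3,(255,255,255),1); cv2.line(a,(20,int(i*4.8)),(26,int(i*4.8)),(255,255,255),1)
cv2.imwrite("pics/t2.png",a)
from cell import env
print(env.camera_params("wrist"))
E
```

```text
{'fx': 308.7616331887232, 'fy': 308.7616331887232, 'cx': 260.1065551880126, 'cy': 188.34082420310156, 'mount': array([[ 8.07010111e-04, -9.52711800e-01, -3.03874276e-01,
         7.86154297e+01],
       [ 9.99999663e-01,  7.22163031e-04,  3.91598130e-04,
        -1.76183786e-01],
       [-1.53633391e-04, -3.03874489e-01,  9.52712061e-01,
        -1.35493816e+02],
       [ 0.00000000e+00,  0.00000000e+00,  0.00000000e+00,
         1.00000000e+00]])}
```

View pics/t2.png

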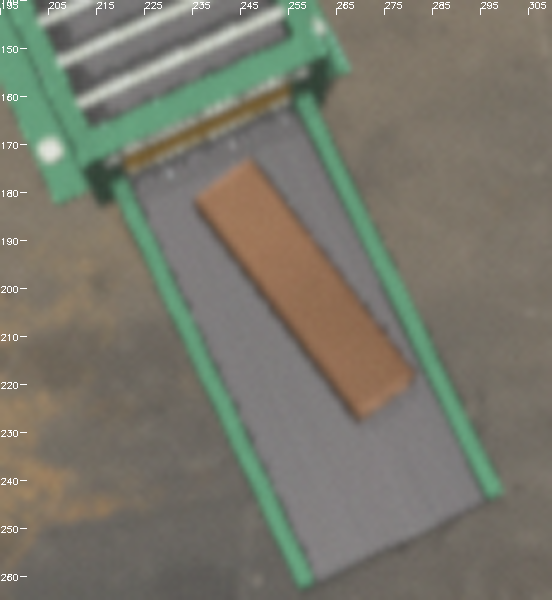

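```bash
cat > h.py <<'E'
import numpy as np
from cell import env
def ray(cam,px,z):
    p=env.camera_params(cam);T=p["T"]
    d=T[:3,:3]@np.array([(px[0]-p["cx"])/p["fx"],(px[1]-p["cy"])/p["fy"],1]);o=T[:3,3]
    return (o+d*(z-o[2])/d[2])[:2]
E
python3 - <<'E'
from h import *
np.set_printoptions(precision=1,suppress=True)
g=lambda u,v,z: ray("top",(195+u/4.8,140+v/4.8),z)
L1,L2=g(313,579,44),g(133,185,44);R1,R2=g(484,497,44),g(299,110,44)
for a,b in((L1,L2),(R1,R2)): print(a,b,"yaw",np.arctan2(*(b-a)[::-1]))
print("w",L1-R1,np.hypot(*(L1-R1)))
H1,H2=g(125,152,112),g(290,82,112); print("hdr",H1,H2,np.arctan2(*(H1-H2)[::-1])-np.pi/2)
yaw=np.mean([np.arctan2(*(b-a)[::-1]) for a,b in((L1,L2),(R1,R2))])
x=np.array([np.cos(yaw),np.sin(yaw)]);y=np.array([-x[1],x[0]])
E=(L1+R1)/2; print("yaw",yaw,"mouth from deck",E+250*x,"from hdr",(H1+H2)/2+2*x)
O=E+250*x
for p in((195,200),(250,160),(413,372),(356,408)):
    q=g(*p,70); print("bar",q,(q-O)@x,(q-O)@y)
E
```

```text
[384.9 223.1] [605.6 318. ] yaw 0.40611394288718083
[426.8 128.6] [646.5 224.1] yaw 0.4098585152485144
w [-41.8  94.5] 103.30768004904095
hdr [608.9 317.5] [645.1 229.1] 0.38838748115933464
yaw 0.40798622906784765 mouth from deck [635.3 275. ] from hdr [628.8 274.1]
bar [590.7 282.5] -37.99113855951386 24.50220003220545
bar [612.4 251.9] -30.207293853475694 -12.145126920778676
bar [493.  166.4] -173.72157048156717 -43.225344543017734
bar [474.3 197.8] -178.45522628949757 -7.020307860616826
```

>>> move_arm:
  steps:
    - [0.8,29,50,0,0]
    - [0.8,58,100,0,0]
    - [0.8,87,150,0,0]
    - [0.8,116,200,0,0]
    - [0.8,145,250,0,0]
    - [0.8,174,300,0,0]
    - [0.8,200,350,0,0]
    - [0.8,197,410,0,0]
    - [0.8,193,470,0,0]
    - [0.8,188,530,0,0]

```text
time_s: 2.05
tool_pos: [444.4, -65.2, 239.6]
orientation: [3.141, -0.001, 0.406]
force: [1.2, 0.1, 0.8]
opening: 8.5
finger_force: 0.0
```

>>> move_arm:
  steps:
    - [0.8,-2,60,0,0.05]
    - [0.8,-4,120,0,0.1]
    - [0.8,-6,180,0,0.15]
    - [0.8,-8,230,-20,0.18]
    - [0.8,-8,230,-50,0.18]
    - [0.8,-8,230,-80,0.18]
    - [0.8,-8,230,-80,0.18]
    - [0.8,-8,230,-80,0.18]

```text
time_s: 3.05
tool_pos: [437.3, 162.9, 160.5]
orientation: [3.141, -0.001, 0.586]
force: [1.3, -0.5, 0.2]
opening: 8.4
finger_force: 0.0
```

```bash
python3 - <<'E'
from h import *
import cv2
s=env.sense();print({k:s[k] for k in("tool_pos","orientation","opening","time_s","force")})
im=env.capture("wrist");cv2.imwrite("pics/w1.png",im[:,:,::-1])
E
```

```text
{'tool_pos': array([437.28247124, 162.93307811, 160.49412922]), 'orientation': array([ 3.14103704e+00, -1.41385944e-03,  5.85545731e-01]), 'opening': 8.358914276008644, 'time_s': 3.05, 'force': array([ 1.28122183, -0.5322715 ,  0.2306768 ])}
```

View pics/w1.png

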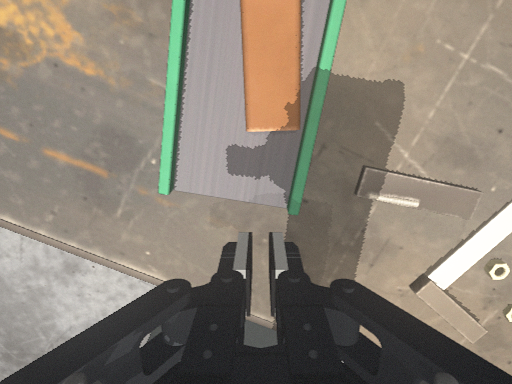

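The wrist view shows the bar's rear edge at row ~129, columns 247–299, square to the fingers. The deck's rail ends are at (172,192) and (291,212). I'll locate both from here.

```bash
cat >> h.py <<'E'
from scipy.spatial.transform import Rotation as Rt
def wray(px,z,pos,rpy):
    p=env.camera_params("wrist");T=np.eye(4);T[:3,:3]=Rt.from_euler("xyz",rpy).as_matrix();T[:3,3]=pos;T=T@p["mount"]
    d=T[:3,:3]@np.array([(px[0]-p["cx"])/p["fx"],(px[1]-p["cy"])/p["fy"],1]);o=T[:3,3]
    return (o+d*(z-o[2])/d[2])[:2]
E
python3 - <<'E'
from h import *
np.set_printoptions(precision=1,suppress=True)
s=env.sense();w=lambda u,v,z:wray((u,v),z,s["tool_pos"],s["orientation"])
yaw=.408;x=np.array([np.cos(yaw),np.sin(yaw)]);y=np.array([-x[1],x[0]])
L,R=w(172,192,44),w(290,213,44);print(L,R,np.hypot(*(L-R)),np.arctan2(*(L-R)[::-1])-np.pi/2)
L2=w(188,0,44);R2=w(332,0,44)
for a,b in((L,L2),(R,R2)):print("rail",np.arctan2(*(b-a)[::-1]))
O=(L+R)/2+250*x;print("O",O)
for p in((248,128),(299,126),(241,0),(302,0)):
    q=w(*p,70);print(q,(q-O)@x,(q-O)@y)
print((s["tool_pos"][:2]-O)@x,(s["tool_pos"][:2]-O)@y)
E
```

```text
[391.7 223.3] [431.9 127.4] 103.9702184360797 0.39757500820559555
rail 0.42248625067986967
rail 0.43343044813310905
O [641.3 274.5]
[476.5 199.2] -181.12176713192073 -3.799463480502284
[498.1 169.2] -173.1785669538583 -39.85979448663959
[542.5 247.2] -101.52589608292948 14.146067134124234
[564.2 214.5] -94.53941510109384 -24.561273604292364
-231.25774637715335 -21.5784977409785
```

>>> move_arm:
  steps:
    - [0.8,0,0,-40,0]
    - [0.8,0,0,-80,0]
    - [0.8,0,0,-105,0]
    - [0.8,19,8,-105,0]
    - [0.8,38,16,-105,0]
    - [0.8,54,27,-105,-0.027]
    - [0.8,71,38,-105,-0.053]
    - [0.8,88,48,-105,-0.08]
    - [0.8,88,48,-105,-0.08]

```text
time_s: 4.22
tool_pos: [526.4, 211.4, 55.5]
orientation: [-3.142, -0.003, 0.506]
force: [0.5, -0.1, 0.9]
opening: 8.8
finger_force: 0.0
```

```bash
python3 - <<'E'
from h import *
import cv2
s=env.sense();print({k:s[k] for k in("tool_pos","orientation","opening","time_s","force")})
im=env.capture("wrist");cv2.imwrite("pics/w2.png",im[:,:,::-1])
E
```

```text
{'tool_pos': array([526.41577666, 211.42032989,  55.5256022 ]), 'orientation': array([-3.14153968e+00, -2.77252496e-03,  5.05512712e-01]), 'opening': 8.809066181905838, 'time_s': 4.225, 'force': array([ 0.5496571 , -0.11916763,  0.92870451])}
```

View pics/w2.png

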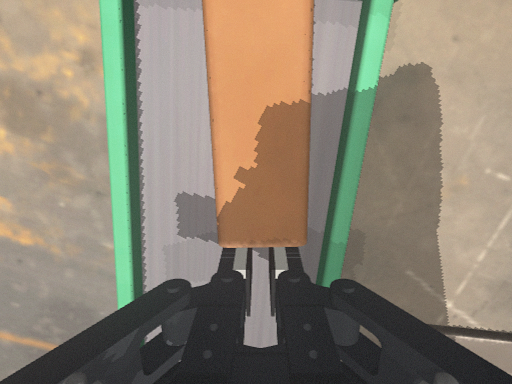

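The bar is square against both fingertips (row 247) and turning straight. I'll keep going.

>>> move_arm:
  steps:
    - [0.8,14,9,0,-0.025]
    - [0.8,27,18,0,-0.05]
    - [0.8,41,28,0,-0.075]
    - [0.8,54,37,0,-0.098]
    - [0.8,54,37,0,-0.098]

```text
time_s: 4.9
tool_pos: [579.2, 247.9, 55.1]
orientation: [-3.142, -0.002, 0.408]
force: [0.5, -0.1, 0.4]
opening: 8.6
finger_force: 0.0
```

```bash
python3 - <<'E'
from h import *
import cv2
s=env.sense();print({k:s[k] for k in("tool_pos","orientation","opening","time_s","force")})
a=env.capture("wrist")[:,:,::-1];b=env.capture("top")[:,:,::-1][120:280,180:310]
cv2.imwrite("pics/m3.png",np.hstack([a[:,80:440],cv2.resize(b,(312,384),interpolation=2)]))
E
```

```text
{'tool_pos': array([579.16508913, 247.94796537,  55.0576968 ]), 'orientation': array([-3.14152520e+00, -1.65057723e-03,  4.08186746e-01]), 'opening': 8.645700480747275, 'time_s': 4.9, 'force': array([ 0.50100957, -0.10226228,  0.4250288 ])}
```

View pics/m3.png

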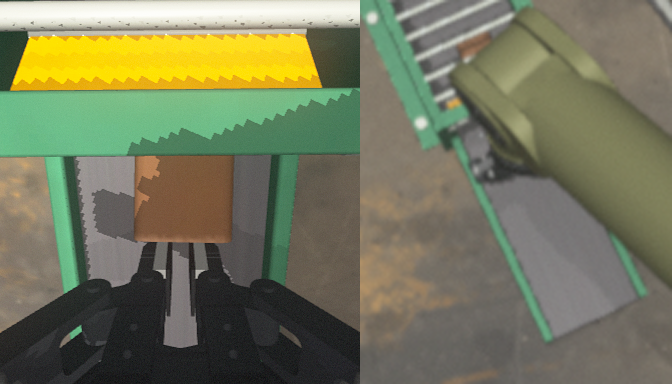

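```bash
python3 - <<'E'
from h import *
s=env.sense();y=.408;x=np.array([np.cos(y),np.sin(y)]);yy=np.array([-x[1],x[0]])
for p,z in(((180,156),114),((330,156),114),((262,242),60),((262,156),112)):
    q=wray(p,z,s["tool_pos"],s["orientation"]);d=q-s["tool_pos"][:2];print(p,q,d@x,d@yy)
# inner rails columns at header row
for u in (158,354):
    d=wray((u,160),44,s["tool_pos"],s["orientation"])-s["tool_pos"][:2];print(d@yy)
E
```

```text
(180, 156) [627.99566727 290.78811505] 62.773999678541436 20.2648233592364
(330, 156) [642.94741859 256.27824474] 62.805825233615295 -17.344816408903448
(262, 242) [588.54275593 250.80206656] 10.694096945716932 -0.7851176907967369
(262, 156) [635.79408237 271.74810258] 62.37770384787391 -0.3065232837716969
49.42713562733226
-45.22292776708957
```

Header front edge at row 156 is 62 mm ahead of the TCP, so the fingertips have about 51 mm before touching it. The flap is held open. I'll push on with a margin.

>>> move_arm:
  steps:
    - [0.8,11,5,0,0]
    - [0.8,22,9.5,0,0]
    - [0.8,32,14,0,0]
    - [0.8,32,14,0,0]

```text
time_s: 5.5
tool_pos: [612.1, 262.7, 54.5]
orientation: [-3.141, -0.002, 0.408]
force: [-0.0, -0.7, 0.3]
opening: 8.6
finger_force: 0.0
```

```bash
python3 - <<'E'
from h import *
import cv2
s=env.sense();print({k:s[k] for k in("tool_pos","orientation","opening","time_s","force")})
a=env.capture("wrist")[:,:,::-1];b=env.capture("scene")[:,:,::-1][150:250,120:320]
cv2.imwrite("pics/m4.png",np.hstack([a[:,80:440],cv2.resize(b,None,fx=2.2,fy=3.84,interpolation=2)]))
E
```

```text
{'tool_pos': array([612.08171077, 262.67823531,  54.5144921 ]), 'orientation': array([-3.14083878e+00, -2.18154824e-03,  4.07764524e-01]), 'opening': 8.616156555733522, 'time_s': 5.5, 'force': array([-0.02326149, -0.70346253,  0.34537299])}
```

View pics/m4.png

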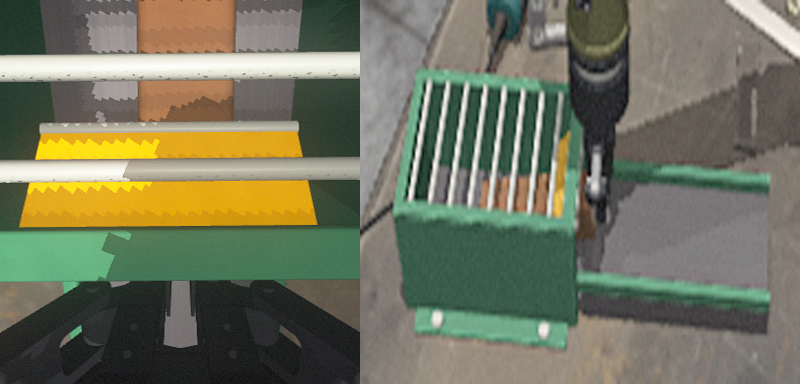

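>>> move_arm:
  steps:
    - [0.8,11,5,0,0]
    - [0.8,11,5,0,0]

```text
time_s: 5.85
tool_pos: [620.1, 266.1, 53.4]
orientation: [3.141, 0.005, 0.408]
force: [-5.4, -2.9, 0.2]
opening: 8.6
finger_force: 0.0
```

```bash
python3 - <<'E'
from h import *
import cv2
s=env.sense();print({k:s[k] for k in("tool_pos","force")})
a=env.capture("wrist")[:,:,::-1];b=env.capture("scene")[:,:,::-1][150:250,120:320]
cv2.imwrite("pics/m5.png",np.hstack([a[:,80:440],cv2.resize(b,None,fx=2.2,fy=3.84,interpolation=2)]))
E
```

```text
{'tool_pos': array([620.12246473, 266.11110316,  53.42837127]), 'force': array([-5.43394835, -2.92403321,  0.20608442])}
```

View pics/m5.png

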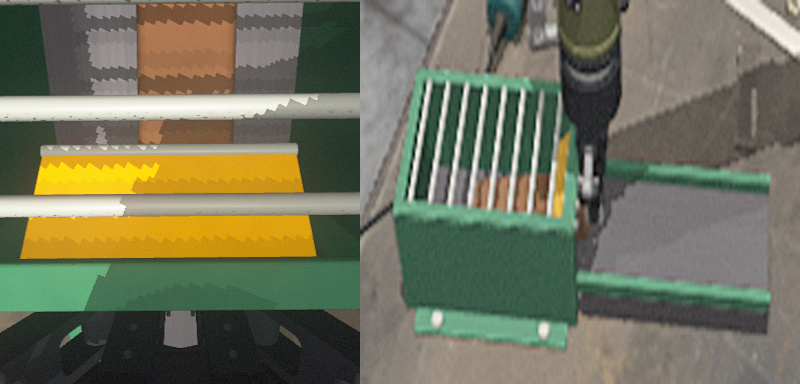

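The gripper's knuckles touch the header (6 N) with the bar's rear about 5 mm short of dropping. I'll back off, shut the fingers, go higher so the slimmer part of the fingers meets the header, and push again.

>>> move_arm:
  steps:
    - [1,-12,-5,0,0]
    - [1,-12,-5,13,0]
    - [1,-12,-5,13,0]
    - [1,-6,-2.5,13,0]
    - [1,-3,-1.3,13,0]
    - [1,-3,-1.3,13,0]

```text
time_s: 6.7
tool_pos: [618.8, 265.6, 67.0]
orientation: [-3.141, 0.0, 0.408]
force: [-0.1, 0.2, -0.2]
opening: -0.2
finger_force: 0.0
```

>>> move_arm:
  steps:
    - [1,2,0.8,0,0]
    - [1,3,1.3,0,0]
    - [1,3,1.3,0,0]

```text
time_s: 7.08
tool_pos: [621.6, 266.8, 67.3]
orientation: [3.142, 0.0, 0.408]
force: [0.6, 0.5, -0.5]
opening: 0.1
finger_force: 0.0
```

>>> move_arm:
  steps:
    - [1,2,0.8,0,0]
    - [1,4,1.7,0,0]
    - [1,4,1.7,0,0]

```text
time_s: 7.45
tool_pos: [622.9, 267.3, 67.2]
orientation: [3.14, 0.007, 0.408]
force: [-8.5, -4.8, 6.6]
opening: -0.2
finger_force: 0.0
```

```bash
python3 - <<'E'
from h import *
import cv2
s=env.sense();print({k:s[k] for k in("tool_pos","force")})
a=env.capture("wrist")[:,:,::-1];b=env.capture("scene")[:,:,::-1][150:250,120:320]
cv2.imwrite("pics/m6.png",np.hstack([a[:,80:440],cv2.resize(b,None,fx=2.2,fy=3.84,interpolation=2)]))
E
```

```text
{'tool_pos': array([622.86812404, 267.30960804,  67.17904142]), 'force': array([-8.50899502, -4.75101921,  6.61431357])}
```

View pics/m6.png

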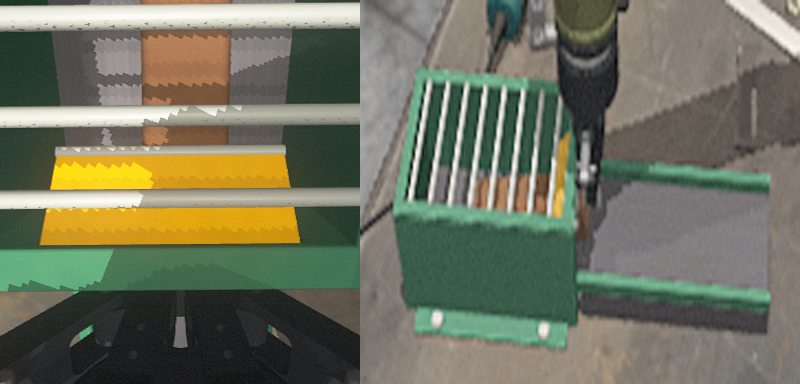

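```bash
python3 - <<'E'
from h import *
import cv2
np.set_printoptions(precision=2,suppress=True)
s=env.sense();print(s["force"],s["ft_torque"],s["joint_efforts"])
for n in("m3","m4","m5","m6"):
    a=cv2.imread(f"pics/{n}.png");a=a[:,360:] if n!="m3" else a[:,360:]
    h=cv2.cvtColor(a,cv2.COLOR_BGR2HSV);m=(h[...,0]>4)&(h[...,0]<16)&(h[...,1]>110)&(h[...,2]>60)
    v,u=np.nonzero(m)
    if n!="m3": print(n,len(u),[ (120+np.percentile(u,q)/2.2,150+np.percentile(v,q)/3.84) for q in(.5,1,5,50,99)], u.min()/2.2+120,u.max()/2.2+120)
for n in("scene","top"):
    env.capture(n)
    for r in env.silhouettes(n,"bar_mid")[:2]: 
        v,u=np.nonzero(r["region"]);print(n,r["conf"],r["box"],len(u))
E
```

```text
[-9.   -4.52  6.46] [-0.76  1.53  0.03] [ -0.38 -51.51 -10.44 -29.47   0.69  -2.91  -0.01]
m4 1017 [(np.float64(175.45454545454544), np.float64(195.07291666666669)), (np.float64(175.9090909090909), np.float64(195.35416666666666)), (np.float64(177.27272727272725), np.float64(196.61458333333334)), (np.float64(199.54545454545453), np.float64(201.30208333333334)), (np.float64(224.09090909090907), np.float64(211.19791666666669))] 174.54545454545453 225.9090909090909
m5 1101 [(np.float64(172.72727272727272), np.float64(195.703125)), (np.float64(172.72727272727272), np.float64(195.83333333333334)), (np.float64(174.0909090909091), np.float64(196.61458333333334)), (np.float64(194.54545454545453), np.float64(200.52083333333334)), (np.float64(222.27272727272725), np.float64(211.19791666666669))] 172.27272727272725 223.1818181818182
m6 1058 [(np.float64(172.72727272727272), np.float64(195.64713541666666)), (np.float64(172.72727272727272), np.float64(195.83333333333334)), (np.float64(174.0909090909091), np.float64(196.61458333333334)), (np.float64(195.0), np.float64(200.78125)), (np.float64(222.46818181818185), np.float64(211.19791666666669))] 172.27272727272725 223.1818181818182
scene 0.81 [196.2, 203.4, 54.8, 13.7] 272
```

>>> move_arm:
  steps:
    - [1,-14,-6,0,0]
    - [1,-14,-6,-13,0]
    - [1,-14,-6,-13,0]
    - [1,-7,-3,-13,0]
    - [1,-2,-1,-13,0]
    - [1,1,0.5,-13,0]
    - [1,1,0.5,-13,0]

```text
time_s: 8.62
tool_pos: [619.3, 266.2, 51.6]
orientation: [3.14, 0.019, 0.409]
force: [-19.2, -8.2, 5.0]
opening: -0.2
finger_force: 0.0
```

```bash
python3 - <<'E'
from h import *
import cv2
np.set_printoptions(precision=2,suppress=True)
s=env.sense();print(s["tool_pos"],s["force"],s["ft_torque"])
a=env.capture("scene");d=env.silhouettes("scene","bar_mid")
print([r["box"] for r in d]);
f=env.silhouettes("scene","flap");print([r["box"] for r in f][:1])
b=cv2.resize(a[170:232,150:250,::-1],None,fx=8,fy=8,interpolation=2);cv2.imwrite("pics/z7.png",b)
# lane X of front end: rays cut with plane Y=20 (left face) for a few pixels
p=env.camera_params("scene");T=p["T"];y=.408;x=np.array([np.cos(y),np.sin(y),0]);n=np.array([-x[1],x[0],0]);O=np.array([636,273,0])
for px in((170,200),(170,204),(173,204),(215,205),(224,205)):
  dd=T[:3,:3]@np.array([(px[0]-p["cx"])/p["fx"],(px[1]-p["cy"])/p["fy"],1]);o=T[:3,3]
  for Y in(-20,20):
    t=(Y-(o-O)@n)/(dd@n);q=o+dd*t-O;print(px,Y,q@x,q[2])
E
```

```text
[619.31 266.23  51.56] [-19.21  -8.2    4.99] [-1.33  3.02  0.17]
[[195.6, 203.6, 53.4, 16.8]]
[[210.2, 196.2, 7.3, 17.6]]
(170, 200) -20 154.70983051538957 28.28690871295521
(170, 200) 20 141.36177127045957 75.85914024170734
(170, 204) -20 156.94153994703575 9.611428846494618
(170, 204) 20 143.49936075515316 57.97127866883943
(173, 204) -20 147.69741459314335 10.531090029864345
(173, 204) 20 134.64509645377723 58.8521541301227
(215, 205) -20 19.98808569850343 18.62157392265135
(215, 205) 20 12.321771261270028 66.60143055924391
(224, 205) -20 -7.1401863014353975 21.330953517122225
(224, 205) 20 -13.662395020717227 69.1965449809777
```

View pics/z7.png

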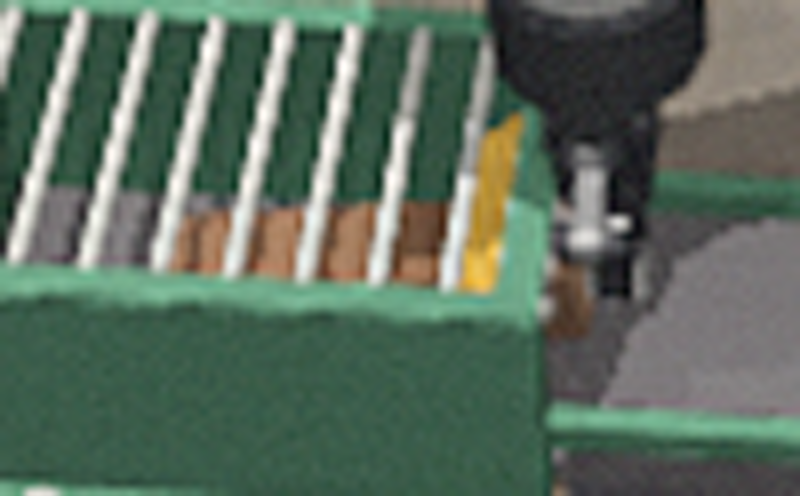

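The zoom shows the bar still sticking about 10 mm out of the mouth (crop x≈550–588). The knuckles are stopped at the header (x≈555), so an upright tool can't finish the push by slow contact. I'll back off, then check whether the arm slants the tool near the edge of its reach and keeps that slant.

>>> move_arm:
  steps:
    - [1,-15,-6,0,0]
    - [1,-30,-13,0,0]
    - [1,-30,-13,60,0]
    - [1,-30,-13,120,0]
    - [1,-30,-13,180,0]
    - [1,-30,-13,240,0]
    - [1,20,9,260,0]
    - [1,70,30,260,0]
    - [1,125,54,260,0]
    - [1,180,77,260,0]

```text
time_s: 10.02
tool_pos: [793.4, 338.6, 316.2]
orientation: [-3.139, -0.002, 0.409]
force: [2.7, -0.0, 1.8]
opening: 0.1
finger_force: 0.0
```

>>> move_arm:
  steps:
    - [1,45,20,0,0]
    - [1,90,40,0,0]
    - [1,130,57,0,0]
    - [1,170,74,0,0]
    - [1,170,74,0,0]

```text
time_s: 10.65
tool_pos: [847.8, 366.1, 276.4]
orientation: [-3.136, -0.053, 0.412]
force: [0.8, 0.5, 0.8]
opening: 0.6
finger_force: 0.0
```

>>> move_arm:
  steps:
    - [1,-40,-17,0,0]
    - [1,-80,-35,0,0]
    - [1,-80,-35,0,0]

```text
time_s: 11.02
tool_pos: [767.8, 329.1, 279.1]
orientation: [-3.14, -0.057, 0.41]
force: [0.8, 0.4, 0.6]
opening: 0.2
finger_force: 0.0
```

The commanded pose is rebased and the forward slant persists, so I can build up more slant at the reach limit.

>>> move_arm:
  steps:
    - [1,300,130,0,0]
    - [1,300,130,0,0]
    - [1,300,130,0,0]
    - [1,300,130,0,0]
    - [1,300,130,0,0]
    - [1,300,130,0,0]

```text
time_s: 11.78
tool_pos: [879.7, 385.1, 232.8]
orientation: [-3.136, -0.107, 0.412]
force: [0.2, -1.3, 0.2]
opening: -0.2
finger_force: 0.0
```

```bash
python3 -c "
from h import *
np.set_printoptions(precision=3,suppress=True)
s=env.sense();print(s['joint_positions'],s['joint_vel'],s['orientation'])"
```

```text
[-0.454  1.204  0.538  0.057 -0.532  1.781 -1.583] [-0.032  0.123  2.225 -0.02  -2.154 -0.135  0.084] [-3.136 -0.107  0.412]
```

>>> move_arm:
  steps:
    - [1,-40,-17,20,0]
    - [1,-80,-35,40,0]
    - [1,-120,-52,60,0]
    - [1,-160,-70,90,0]
    - [1,-200,-87,130,0]
    - [1,-240,-105,170,0]
    - [1,-250,-110,220,0]
    - [1,-250,-110,270,0]

```text
time_s: 12.78
tool_pos: [628.9, 273.7, 509.5]
orientation: [-3.138, -0.112, 0.412]
force: [0.2, -0.3, 0.6]
opening: -0.0
finger_force: 0.0
```

```bash
python3 -c "
from h import *
np.set_printoptions(precision=3,suppress=True)
s=env.sense();print(s['joint_positions'],s['joint_vel'],s['orientation'])"
```

```text
[-0.858  0.397  0.695  0.899 -0.283  1.809 -1.46 ] [ 0.378  0.332  0.026 -1.227 -0.283  0.912  0.018] [-3.138 -0.112  0.412]
```

>>> move_arm:
  steps:
    - [1,0,0,40,0]
    - [1,0,0,80,0]
    - [1,0,0,120,0]
    - [1,0,0,160,0]
    - [1,0,0,200,0]
    - [1,0,0,200,0]

```text
time_s: 13.52
tool_pos: [605.7, 262.3, 647.9]
orientation: [-3.139, -0.184, 0.409]
force: [-0.3, 0.2, 0.5]
opening: -0.1
finger_force: 0.0
```

```bash
python3 -c "
from h import *
np.set_printoptions(precision=3,suppress=True)
s=env.sense();print(s['joint_positions'],s['joint_vel'],s['orientation'])"
```

```text
[-0.545  0.424  0.234  0.487 -0.125  2.053 -1.57 ] [-0.057 -0.005  0.136  0.005 -0.052 -0.007  0.012] [-3.139 -0.184  0.409]
```

>>> move_arm:
  steps:
    - [1,-20,-9,60,0]
    - [1,-40,-17,120,0]
    - [1,-60,-26,180,0]
    - [1,-80,-35,240,0]
    - [1,-100,-43,300,0]
    - [1,-100,-43,300,0]
    - [1,-100,-43,300,0]

```text
time_s: 14.4
tool_pos: [494.4, 214.7, 718.5]
orientation: [-3.138, -0.259, 0.409]
force: [-0.1, 1.3, 0.2]
opening: -0.0
finger_force: 0.0
```

```bash
python3 -c "
from h import *
np.set_printoptions(precision=3,suppress=True)
s=env.sense();print(s['joint_positions'],s['joint_vel'],s['orientation'])"
```

```text
[-0.756  0.149  0.401  0.692 -0.081  2.052 -1.575] [-0.218 -0.111  0.186  0.108  0.022 -0.002 -0.004] [-3.138 -0.259  0.409]
```

The slant is now 0.26 rad, enough for the tip to lead under the header by about 10 mm. I'll return to behind the bar.

>>> move_arm:
  steps:
    - [1,10,4,-50,0]
    - [1,20,8,-105,0]
    - [1,30,12,-160,0]
    - [1,40,16,-215,0]
    - [1,50,20,-270,0]
    - [1,60,24,-325,0]
    - [1,70,28,-380,0]
    - [1,80,32,-430,0]
    - [1,90,36,-480,0]
    - [1,90,36,-500,0]

```text
time_s: 15.65
tool_pos: [582.8, 249.8, 213.4]
orientation: [-3.14, -0.252, 0.409]
force: [0.0, -0.2, 1.4]
opening: -0.0
finger_force: 0.0
```

```bash
cat >> h.py <<'E'
def lane():
    s=env.sense();p=s["tool_pos"];print("s",p[0]*.9179+p[1]*.3968,"t",-p[0]*.3968+p[1]*.9179,"z",p[2],s["orientation"],"F",s["force"],s["time_s"],s["joint_positions"].round(2))
E
python3 - <<'E'
from h import *
lane()
env.capture("scene")
for l in("bar_mid","flap","cup","gclamp","set_square"):print(l,[r["box"] for r in env.find_in("scene",l)][:2])
E
```

```text
s 634.1165606666513 t -1.9392822173244895 z 213.43592142244256 [-3.13969278 -0.25190259  0.40891576] F [ 0.01774937 -0.21369106  1.37167321] 15.65 [-0.79  0.12  0.37  1.77 -0.05  1.   -1.57]
bar_mid [[196.1, 206.1, 54.4, 20.1], [295.6, 173.9, 11.4, 26.7]]
flap []
cup [[261.6, 301.9, 38.1, 38.8]]
gclamp [[199.1, 303.5, 56.3, 66.2]]
set_square []
```

>>> move_arm:
  steps:
    - [1,0,0,-55,0]
    - [1,0,0,-110,0]
    - [1,0,0,-150,0]
    - [1,0,0,-160,0]
    - [1,14,6,-160,0]
    - [1,27,12,-160,0]
    - [1,32,14,-160,0]
    - [1,32,14,-160,0]

```text
time_s: 16.95
tool_pos: [617.4, 265.5, 59.7]
orientation: [-3.138, -0.261, 0.41]
force: [-0.6, -0.9, 0.0]
opening: 0.1
finger_force: 0.0
```

>>> move_arm:
  steps:
    - [1,5,2,0,0]
    - [1,10,4,0,0]
    - [1,10,4,0,0]

```text
time_s: 17.32
tool_pos: [626.8, 269.2, 58.7]
orientation: [-3.139, -0.259, 0.41]
force: [-0.1, -0.9, 0.4]
opening: -0.2
finger_force: 0.0
```

```bash
python3 - <<'E'
from h import *
lane()
env.capture("scene")
for l in("bar_mid","flap"):print(l,[r["box"] for r in env.find_in("scene",l)][:2])
E
```

```text
s 682.1237896799774 t -1.5959475372544034 z 58.746760677890826 [-3.13855712 -0.25948003  0.40956585] F [-0.12784307 -0.89720383  0.43683358] 17.325 [-0.73  0.38  0.34  1.81 -0.18  0.72 -1.47]
bar_mid [[196.1, 207.8, 48.7, 23.0]]
flap []
```

>>> move_arm:
  steps:
    - [1,2,1,0,0]
    - [1,4,1.7,0,0]
    - [1,4,1.7,0,0]

```text
time_s: 17.85
tool_pos: [630.7, 270.9, 58.9]
orientation: [-3.138, -0.259, 0.41]
force: [1.7, -0.1, 0.8]
opening: -0.4
finger_force: 0.0
```

```bash
python3 - <<'E'
from h import *
import cv2
lane()
a=env.capture("scene")
for l in("bar_mid","flap"):print(l,[r["box"] for r in env.find_in("scene",l)][:2])
h=cv2.cvtColor(a,cv2.COLOR_RGB2HSV);m=(h[...,0]>4)&(h[...,0]<16)&(h[...,1]>110)&(h[...,2]>60)
m[:185]=0;m[225:]=0;m[:,:160]=0;m[:,240:]=0
v,u=np.nonzero(m);print(u.min(),u.max(),np.percentile(v,[1,50,99]),len(u))
E
```

```text
s 686.4104691768058 t -1.629396506543543 z 58.93504427062065 [-3.13848903 -0.25947036  0.40955982] F [ 1.73707363 -0.09496946  0.77301479] 17.85 [-0.73  0.38  0.33  1.8  -0.18  0.72 -1.47]
bar_mid [[194.8, 206.6, 51.0, 25.1]]
flap []
172 221 [197.23 202.   215.54] 124
```

>>> move_arm:
  steps:
    - [1,-18,-8,0,0]
    - [1,-37,-16,0,0]
    - [1,-55,-24,0,0]
    - [1,-55,-24,0,0]
    - [1,-55,-24,0,0]

```text
time_s: 18.62
tool_pos: [576.3, 247.2, 59.3]
orientation: [-3.138, -0.261, 0.41]
force: [-0.1, -0.0, 0.0]
opening: -0.1
finger_force: 0.0
```

```bash
python3 - <<'E'
from h import *
import cv2
lane();s=env.sense()
for n in("wrist","scene","top"):
    a=env.capture(n)
    for l in("bar_mid","flap"):
        for r in env.silhouettes(n,l)[:1]:
            v,u=np.nonzero(r["region"]);print(n,l,r["conf"],r["box"],len(u),u.min(),u.max(),v.min(),v.max())
    h=cv2.cvtColor(a,cv2.COLOR_RGB2HSV);m=(h[...,0]>4)&(h[...,0]<16)&(h[...,1]>110)&(h[...,2]>60)
    yl=(h[...,0]>18)&(h[...,0]<32)&(h[...,1]>170)&(h[...,2]>90)
    if n!="wrist":
        k=np.zeros_like(m);k[120:225,160:290]=1;m&=k;yl&=k
    for nm,q in(("brown",m),("yellow",yl)):
        v,u=np.nonzero(q)
        if len(u):print(n,nm,len(u),np.percentile(u,[1,50,99]),np.percentile(v,[1,50,99]))
    if n=="wrist":
        for c in(230,262,290): print(c,[tuple(map(int,a[r,c])) for r in range(0,260,20)])
E
```

```text
s 627.0720465199554 t -1.7298311821178345 z 59.326371746617326 [-3.13834849 -0.26055893  0.4095594 ] F [-0.09754637 -0.00467615  0.02431031] 18.625 [-0.76  0.27  0.35  1.95 -0.14  0.68 -1.5 ]
wrist bar_mid 0.78 [267.1, 70.3, 76.9, 133.5] 3489 228 304 3 137
wrist flap 0.55 [247.5, 112.6, 297.4, 34.2] 7908 102 396 95 128
wrist brown 3210 [ 21. 264. 302.] [  3.  24. 329.]
wrist yellow 2670 [134.   240.   364.31] [109. 116. 123.]
230 [(117, 118, 107), (146, 102, 68), (146, 105, 72), (112, 196, 140), (112, 197, 142), (245, 244, 234), (143, 109, 41), (138, 132, 131), (166, 157, 155), (166, 159, 159), (163, 155, 153), (163, 158, 156), (104, 101, 102)]
262 [(123, 125, 115), (191, 132, 88), (182, 125, 85), (113, 198, 142), (118, 201, 148), (230, 231, 218), (144, 111, 44), (143, 137, 135), (164, 154, 156), (159, 153, 152), (160, 154, 153), (108, 104, 105), (48, 46, 43)]
290 [(115, 115, 105), (186, 129, 86), (174, 127, 87), (115, 203, 150), (119, 204, 151), (243, 243, 232), (141, 111, 46), (141, 133, 132), (158, 152, 153), (157, 153, 153), (159, 153, 152), (105, 101, 100), (107, 100, 102)]
scene bar_mid 0.48 [190.4, 201.3, 38.2, 7.7] 147 172 210 198 204
scene flap 0.62 [218.7, 198.9, 3.4, 30.6] 94 217 222 185 213
scene brown 121 [172.  194.  218.2] [197.2 202.  211.4]
scene yellow 5 [218.   218.   220.96] [193.24 211.   212.96]
top flap 0.5 [240.8, 164.9, 38.5, 16.1] 254 220 255 156 176
top brown 1 [233. 233. 233.] [147. 147. 147.]
```

```bash
python3 - <<'E'
from h import *
s=env.sense();p=env.camera_params("wrist")
T=np.eye(4);T[:3,:3]=Rt.from_euler("xyz",s["orientation"]).as_matrix();T[:3,3]=s["tool_pos"];T=T@p["mount"]
L=np.array([.9179,.3968,0])
for r in(105,109,123,126,128):
    d=T[:3,:3]@np.array([0,(r-p["cy"])/p["fy"],1]);o=T[:3,3]
    q=o+d*((694.6-o@L)/(d@L));print(r,"z at flap plane",q[2])
# scene: bar front end left column 172, rows -> top at z=45
for px in((172,201),(172,198),(172,204)):
    q=ray("scene",px,45);print(px,q@L[:2]-694.6,-.3968*q[0]+.9179*q[1])
E
```

```text
105 z at flap plane 86.25524724161565
109 z at flap plane 78.62017946914554
123 z at flap plane 42.27520744259613
126 z at flap plane 31.66934920720226
128 z at flap plane 23.812971957510342
(172, 201) 140.95517169486777 -4.3997111675734
(172, 198) 143.1298397295592 -15.916908835628817
(172, 204) 138.80329314094945 6.99679177805649
```

```bash
python3 - <<'E'
from h import *
a=env.capture("wrist");reg=env.silhouettes("wrist","bar_mid")
for r in reg[:2]:
    print(r["conf"],[(k,int(r["region"][k].sum())) for k in range(100,140,3)])
for c in(200,245,262,280,330): print(c,[(r,)+tuple(map(int,a[r,c])) for r in range(116,140,2)])
s=env.sense();p=env.camera_params("wrist")
T=np.eye(4);T[:3,:3]=Rt.from_euler("xyz",s["orientation"]).as_matrix();T[:3,3]=s["tool_pos"];T=T@p["mount"];Ti=np.linalg.inv(T)
for X,z in((0,48),(-6,30),(-6,5),(0,30),(0,45),(-10,30),(-10,35),(-250,30)):
    q=Ti@np.array([(694.6+X)*.9179+1.7*.3968,(694.6+X)*.3968-1.7*.9179,z,1]);print(X,z,q[1]/q[2]*p["fy"]+p["cy"])
E
```

```text
0.91 [(100, 0), (103, 0), (106, 0), (109, 0), (112, 0), (115, 0), (118, 0), (121, 0), (124, 5), (127, 73), (130, 70), (133, 64), (136, 20), (139, 0)]
0.39 [(100, 295), (103, 292), (106, 273), (109, 248), (112, 236), (115, 224), (118, 214), (121, 204), (124, 200), (127, 10), (130, 0), (133, 0), (136, 0), (139, 0)]
200 [(116, 145, 111, 42), (118, 141, 107, 40), (120, 141, 107, 42), (122, 209, 194, 151), (124, 205, 207, 187), (126, 110, 106, 104), (128, 179, 172, 172), (130, 177, 169, 167), (132, 175, 167, 166), (134, 176, 169, 166), (136, 170, 164, 161), (138, 126, 120, 117)]
245 [(116, 144, 110, 42), (118, 141, 108, 40), (120, 140, 105, 37), (122, 224, 219, 192), (124, 196, 198, 182), (126, 94, 80, 65), (128, 125, 97, 74), (130, 178, 133, 100), (132, 202, 152, 113), (134, 210, 155, 118), (136, 98, 97, 96), (138, 137, 128, 127)]
262 [(116, 146, 113, 46), (118, 145, 111, 44), (120, 139, 105, 41), (122, 226, 221, 191), (124, 191, 193, 179), (126, 118, 88, 64), (128, 125, 95, 68), (130, 160, 121, 87), (132, 203, 152, 113), (134, 207, 152, 114), (136, 161, 157, 157), (138, 137, 131, 129)]
280 [(116, 145, 110, 44), (118, 143, 111, 47), (120, 138, 105, 32), (122, 242, 244, 237), (124, 187, 188, 172), (126, 150, 109, 82), (128, 133, 102, 77), (130, 201, 150, 111), (132, 221, 161, 123), (134, 236, 181, 137), (136, 155, 151, 150), (138, 141, 132, 130)]
330 [(116, 141, 107, 39), (118, 140, 107, 41), (120, 142, 107, 45), (122, 232, 234, 222), (124, 173, 177, 161), (126, 140, 136, 134), (128, 166, 161, 157), (130, 166, 157, 155), (132, 166, 159, 157), (134, 169, 160, 157), (136, 93, 92, 87), (138, 138, 133, 133)]
0 48 121.07970064695633
-6 30 136.7869731959822
-6 5 141.22973985116212
0 30 126.31684104132711
0 45 122.0326816473686
-10 30 143.74765724710463
-10 35 142.90696697793175
-250 30 534.8319509176424
```

```bash
python3 -c "
from cell import env
print(env.close_job())"
```

```text
the job is handed in; nothing more can be done
None
```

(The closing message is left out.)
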